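Roll a steel tube up to the batten and chock it

TASK

Roll the loose steel tube along the plywood board, by pushing its side, until it meets the low batten, and press it lightly but definitely home against the batten for a moment, without letting it ride up or shoving hard. Then set the small wooden chock down behind the tube, sloping face towards it, and slide it up snug so that the tube cannot roll away; let go and leave everything at rest, the other things on the bench untouched.

Things in the scene. Friction and masses are not known exactly. Their poses are not given: they have to be found in the camera images.
- board: Fixed plywood board lying on the bench, 300 mm (its x) by 560 mm (its y), 18 mm thick. Origin at the centre of its underside, z up. The tube is to be rolled towards the board's +y, where a dark batten lies across it.
- board_top (a point): Centre of the board's top, axes as the board's. The batten is fixed, rigid, parallel to x: 240 mm long (centred on x = 0), 30 mm wide in y, 15 mm high. Its place differs each time and is not measured: its near face lies anywhere from y = +95 to +155 mm here; find it by feel or sight. A tube resting on its upper edge has its axis 23 mm short of that face.
- tube_center (a point): Centre of the loose smooth steel tube: 50 mm diameter, 170 mm long, about 0.45 kg, friction about 0.35. Its long axis is the point's x axis, within 12 degrees of the board's x; y and z turn as it rolls. Centre 25 mm above the board's top. Rolls freely, coasts when pushed fast, climbs the batten if shoved hard; 3 to 8 N seats it, over 20 N is too much.
- chock_center (a point): Centre (15 mm above its underside) of the loose wooden chock, 0.12 kg, 40 mm wide (x), 45 mm long (y), 30 mm high. The +y side slopes at 60 degrees, from y = +22.5 mm at the base to +5 mm at the top; other sides upright. It stands on the board on the tube's -y side, slope roughly to the tube. Square and touching, its centre is 37 mm from the tube's axis.
- bottle: Bystander: amber glass bottle, 60 mm diameter, 160 mm tall, on the board beyond the batten. Origin at the centre of its underside.
- tin: Bystander: tin, 90 mm diameter, 110 mm tall, on the bench off the board's +y end. Origin at the centre of its underside.
- hammer: Bystander: hammer lying on the bench off the board's -y end, its handle along its x axis. Origin at its underside.
Mind the look-alikes: they are no part of the job. What is shaped like the part that bears tube_center but green or purple is not meant.

How it is judged (in metres and radians):
On the way, in this order (a step that is already met when the one before it is completed fails the run):
1. the tube is rolling along the board (turning faster than 0.25 rad/s for 0.3 s), not sliding (angular speed of tube above 0.25 rad/s and linear speed of tube above 0.005 m/s), for 0.3 s.
2. the fingers push the tube's side and it is pressed on the batten with at least 2 N for 0.4 s (contact force between tube and batten above 2 N and contact force between the fingers and tube above 0.5 N), for 0.4 s.
At the end, for the whole second after the job is handed in: Tube on the board against the batten (axis 19-28 mm from its near face, contact 23; parallel within 0.06 rad; centred within 60 mm). Chock upright and square within 0.2 rad, slope to the tube, centre 54-68 mm from that face (contact 60) and within 85 mm of the tube's centre. Both at rest (y of tube_center in the frame of batten between -0.028 and -0.019 m and angle between the x axis of tube_center and the x axis of batten, either way round below 0.06 rad and x of tube_center in the frame of batten between -0.06 and 0.06 m and height (world z) of tube_center below 0.048 m and horizontal distance between chock_center and tube_center below 0.085 m and y of chock_center in the frame of batten between -0.068 and -0.054 m and angle between the y axis of chock_center and the y axis of batten, either way round below 0.2 rad and angle between chock_center's own z axis and vertical below 0.08 rad and height (world z) of chock_center between 0.029 and 0.038 m and linear speed of each of tube, chock below 0.01 m/s); the robot touches nothing.
It fails at once if the tube is pressed on the batten with more than 20 N (contact force between tube and batten above 20 N).
It fails at once if the tube rides up the batten or is lifted (its centre rises more than 10 mm) (height (world z) of tube_center above 0.053 m).
It fails at once if the bottle is moved by more than 15 mm (distance of bottle from where it was at the start of the episode above 0.015 m).
It fails at once if the tin is moved by more than 15 mm (distance of tin from where it was at the start of the episode above 0.015 m).
It fails at once if the hammer is moved by more than 15 mm (distance of hammer from where it was at the start of the episode above 0.015 m).
It also fails if it takes over 67 s, if anything falls off the work surface, if the arm or the gripper's body presses on something with over 40 N, if the wrist force passes 120 N, or if a joint passes its speed limit or range.

ROBOT

A 6-joint arm with a two-finger parallel gripper is mounted at the origin on the work surface. World frame = base frame: x ahead of the robot, y to its left, z up, the work surface at z = 0. Lengths are in m, angles in degrees, forces in N, time in s.
With the tool pointing down it reaches from about 0.25 to 0.725 m from the base axis. Payload 9.7 kg.
Tool frame: the origin (TCP) lies at the very end of the fingers, on their centre line; the grasp point (between the pads) lies 19 mm behind it; y points along the fingers, x is the direction in which the jaws open and shut, and the axes are right-handed (so a half turn about y gives the same grasp; the last joint's range is limited). The gripper opens to 85 mm and grips with 20 to 120 N. Pads are 22 mm wide; open, the fingers measure 114 mm over their backs; the gripper's body (76 mm by 85 mm) begins 54 mm behind the grasp point. The pads swing forward as they close: fully open they stand 13 mm farther back than shut.
Start: joints at [0, 4.979, 10.078, 95.1, 0, 90], TCP at [0.55, -0, 0.231] pointing down, gripper open.
Joint ranges: [-179.16, 179.16], [-48.56, 103.87], [-65.8, 70.77], [-126.05, 130.52], [-82.76, 87.17], [-180, 180]. Speed limits (degrees/s): [127.2, 127.2, 147.25, 180, 180, 180].

INTERFACE

Orientations are given as [roll, pitch, yaw] about the fixed x, y, z axes, in that order (R = Rz(yaw) Ry(pitch) Rx(roll)).
In Python, from workcell import bot gives the robot as it stands.
- The arm moves only by the shell command python3 -m jog 'ROWS' [FORCE]. ROWS is JSON, a list of rows, each a list of 7 numbers: the closure, from 0 (fully open) to 1 (shut), then the shift along the world's x, y, z in units of 25 mm (1.0 is 25 mm), then the turn, a rotation vector about the world's x, y, z in units of 5 degrees (1.0 is 5 degrees). A call has 1 to 5 rows; each row is the pose to reach, as a shift and turn from the pose commanded when the call began; what a row does not reach only later rows make up. A row lasts 1/10 s, in which the tool goes at most 50 mm and 8.59 degrees, less where a joint would pass 70% of its speed; a pose out of reach is approached as far as the arm can. A call with a gripper value outside its range is refused whole. The fingers move at their own pace and stop on an object; FORCE is the grip in N (left out, the last holds). Time passes only in rows, so rows that repeat a pose let the fingers close. It gives the time, the measured TCP pose, the force and the opening at its end, in the units of the state.
- bot.get_obs(): the state, without advancing time (a new reading comes with each control period).
- bot.camera(name): name is "scene" or "side" or "wrist"; returns (picture, depth): 420x560x3 uint8, red, green, blue; 420x560 float32, m along the optical axis (not along the pixel's ray), 0 where there is no reading.
- bot.camera_model(name): a dict with "fx", "fy", "cx", "cy" (pixels), "rvec" (rotation vector, rad) and "tvec" (3), from world to camera coordinates, as OpenCV has them; the wrist camera has in their place "tool_from_camera" (4x4, takes a point from camera to tool coordinates, whose origin is the TCP and whose axes are the tool frame's). Camera axes: x right, y down, z forward; pixel columns grow to the right and rows downward; lengths in m; the calibration is good to about 2 mm. A picture is of the moment at which its call begins: read the wrist's pose just before it. camera_model takes no time and is no camera call.
- bot.job_done(): hands the job in, once; it reports no verdict.
Trained networks look in the newest picture that a camera, given by its name, has taken for a name from the list of things; names that differ only in an ending like _2 or _b are one class to them, and where a whole thing is asked for, a point or a joint stands for the part that bears it (a point fixed in the world has none). Each returns a list of dicts, best first, with "conf" (0 to 1); they miss things now and then, are a little off and sometimes report something else, mostly with a low value. They report only what shows in the picture. A call takes as long as a camera call. They do not tell look-alikes from the thing itself.
- bot.regions_of(camera, label): "pixels" (420x560 bool, what is visible of it) and "point" ([row, column] in pixels, amid what is visible of it).
The state is a dict: "time": time; "q": joint angles; "qd": joint speeds; "joint_efforts": joint torques, N m; "ee_pos": TCP position; "tcp_rot": TCP orientation; "wrist_force": force on the tool from outside, world axes, zero at the start; "torque": the same for the moment, N m; "opening": finger opening in m.
Only numpy, scipy, OpenCV 4.12 (cv2) and the standard library are available. Lean on these libraries where they do the work, as an engineer would, in place of code of your own. Each camera call takes 0.05 s, during which the arm holds its last target. There are 200 camera calls.

## Working session

There is one attempt and no reset: what is moved stays moved. The work goes in short steps, Python scripts to look and compute and a shell command to move; the robot and the scene stay as the last step left them, time stands still between calls to the robot, and variables do not carry over. Pictures are saved under pics/ and viewed, about 8 in all and at most 12, crops included, and the job is handed in when it is done.

```bash
mkdir -p pics; cat > h.py <<'E'
import numpy as np, cv2
from workcell import bot
from scipy.spatial.transform import Rotation as R
def cloud(name):
    o=bot.get_obs(); im,d=bot.camera(name); m=bot.camera_model(name)
    v,u=np.mgrid[:420,:560]; p=np.stack([(u-m['cx'])/m['fx']*d,(v-m['cy'])/m['fy']*d,d],-1)
    if 'rvec' in m:
        Rm=cv2.Rodrigues(np.array(m['rvec'],float))[0]; w=(p-np.array(m['tvec']).ravel())@Rm
    else:
        T=np.array(m['tool_from_camera']); pt=p@T[:3,:3].T+T[:3,3]
        Rt=R.from_euler('xyz',o['tcp_rot'],degrees=True).as_matrix(); w=pt@Rt.T+np.array(o['ee_pos'])
    w[d==0]=np.nan
    return im,d,w
def save(n,im): cv2.imwrite('pics/'+n,im[...,::-1])
E
python3 - <<'E'
from h import *
print(bot.get_obs())
ims=[]
for c in('scene','side'):
    im,d,w=cloud(c); np.savez(c,im=im,w=w); ims.append(im)
    for l in('board','tube_center','chock_center','bottle','tin','hammer'):
        for r in bot.regions_of(c,l)[:3]:
            q=w[r['pixels']]; q=q[~np.isnan(q[:,0])]
            print(c,l,round(r['conf'],2),np.round(r['point']),r['pixels'].sum(),np.round(np.median(q,0),3),np.round(np.percentile(q,2,axis=0),3),np.round(np.percentile(q,98,axis=0),3), im[r['pixels']].mean(0).round())
save('a.png',ims[0]);save('b.png',ims[1])
E
```

```text
{'time': 0.0, 'q': array([1.09171447e-03, 5.01020874e+00, 1.00349841e+01, 9.50978841e+01,
       7.38861543e-04, 9.00006525e+01]), 'qd': array([-0.02344935, -0.05498687,  0.0424124 , -0.05917416, -0.07974715,
        0.00338182]), 'joint_efforts': array([ 7.68234549e-04, -5.20392072e+01,  4.64802504e+01,  1.63646933e-02,
        2.23589603e-05, -6.77332673e-05]), 'ee_pos': array([5.49785249e-01, 1.41508512e-05, 2.30596353e-01]), 'tcp_rot': array([-8.99992620e+01,  7.31087318e-02,  4.39190897e-04]), 'wrist_force': array([-0.17840961, -0.01873863, -0.55990829]), 'torque': array([0.0112422 , 0.0022438 , 0.00770977]), 'opening': 0.08549989298288771}
scene board 0.57 [249. 271.] 16077 [ 0.608 -0.107  0.018] [ 0.427 -0.268  0.006] [0.716 0.266 0.02 ] [201. 170. 123.]
scene tube_center 0.89 [224. 258.] 1726 [ 0.563 -0.086  0.057] [ 0.465 -0.096  0.019] [ 0.633 -0.054  0.068] [146. 144. 131.]
scene tube_center 0.75 [219. 111.] 1294 [ 0.287 -0.259  0.043] [ 0.198 -0.308  0.004] [ 0.329 -0.171  0.05 ] [ 55. 111.  63.]
scene tube_center 0.69 [300. 370.] 2471 [ 0.857 -0.125  0.043] [ 0.813 -0.19
[... 994 characters left out ...]
. 147.  73.]
side chock_center 0.5 [180. 314.] 270 [ 0.524 -0.197  0.04 ] [ 0.506 -0.227  0.017] [ 0.545 -0.184  0.049] [228. 196. 130.]
side bottle 0.85 [290. 229.] 1930 [0.5   0.27  0.111] [0.481 0.242 0.025] [0.53  0.285 0.179] [158. 118.  83.]
side tin 0.9 [372. 153.] 4225 [0.523 0.452 0.103] [0.497 0.406 0.011] [0.575 0.484 0.112] [201. 195. 177.]
side tin 0.53 [180. 312.] 252 [ 0.524 -0.196  0.04 ] [ 0.506 -0.225  0.022] [ 0.545 -0.184  0.049] [229. 198. 131.]
side hammer 0.73 [150. 341.] 696 [ 0.536 -0.434  0.019] [ 0.4   -0.472  0.001] [ 0.649 -0.406  0.027] [192. 164. 117.]
side hammer 0.55 [290. 230.] 1801 [0.5   0.271 0.113] [0.481 0.245 0.029] [0.529 0.285 0.179] [159. 118.  83.]
```

View pics/a.png

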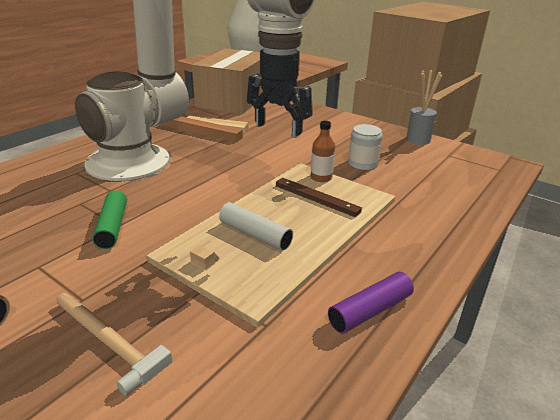

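View pics/b.png

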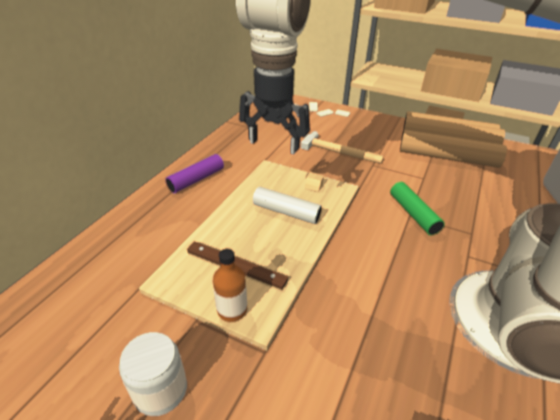

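The tube-shaped candidates in the scene view are steel grey at (row 224, col 258), green at (219, 111) and purple at (300, 370). The grey one lies on the board, so it is the tube. The chock is at (258, 203), the batten at about (197, 318) and the bottle just beyond it. Next I'll fit the poses and make one confirming crop.

```bash
python3 - <<'E'
from h import *
S=np.load('scene.npz');D=np.load('side.npz')
W=np.concatenate([S['w'].reshape(-1,3),D['w'].reshape(-1,3)]);C=np.concatenate([S['im'].reshape(-1,3),D['im'].reshape(-1,3)]).astype(int)
k=~np.isnan(W[:,0]);W=W[k];C=C[k]
inb=(W[:,0]>.36)&(W[:,0]<.78)&(abs(W[:,1])<.36)
b=W[inb&(W[:,2]>.0145)&(W[:,2]<.022)]
r=cv2.minAreaRect(b[:,:2].astype(np.float32)*1000);print('board',r, np.median(b[:,2]))
def rect(n,m):
    p=W[m];r=cv2.minAreaRect(p[:,:2].astype(np.float32)*1000);print(n,len(p),r,p[:,2].mean().round(4));return p
dark=C.sum(1)<250
bt=inb&(W[:,2]>.030)&(W[:,2]<.037)&(W[:,1]>.05)&(W[:,1]<.21)&(C.sum(1)<330)
rect('batten',bt)
ch=inb&(W[:,2]>.045)&(W[:,2]<.053)&(W[:,1]<-.15)&(W[:,0]>.48)
rect('chocktop',ch)
ch=inb&(W[:,2]>.023)&(W[:,2]<.053)&(W[:,1]<-.15)&(W[:,0]>.48)
rect('chock',ch)
t=inb&(W[:,2]>.025)&(W[:,2]<.075)&(W[:,1]<.0)&(W[:,1]>-.13)
p=rect('tube',t)
for nm,I in(('tubetop',W[t&(W[:,2]>.064)]),):
    c=I.mean(0);u=np.linalg.svd(I-c)[2][0];print(nm,len(I),c,np.degrees(np.arctan2(u[1],u[0])))
im=S['im'];save('c.png',cv2.resize(im[130:330,140:410],None,fx=2.9,fy=2.9,interpolation=cv2.INTER_CUBIC))
E
```

```text
board ((566.1493530273438, 12.17877197265625), (303.1932067871094, 565.1531982421875), 0.20021581649780273) 0.017762099762834074
batten 1537 ((565.2761840820312, 148.68321228027344), (242.5694580078125, 37.694156646728516), 0.46041139960289) 0.0328
chocktop 293 ((528.5829467773438, -212.69090270996094), (42.470375061035156, 35.93558883666992), 2.8188135623931885) 0.0475
chock 676 ((527.896728515625, -206.81922912597656), (43.6550178527832, 47.72737503051758), 2.2985498905181885) 0.0399
tube 3042 ((546.7994995117188, -68.7971420288086), (176.2436065673828, 57.20145034790039), 0.3853648006916046) 0.0548
tubetop 938 [ 0.54726834 -0.06974388  0.0665337 ] -0.2518237581913886
```

View pics/c.png

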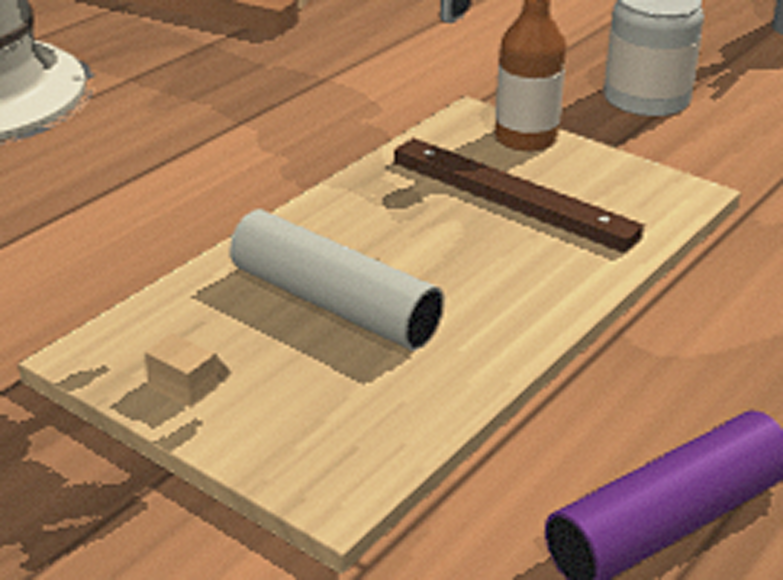

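The crop confirms it: the grey tube is the steel one, the chock's slope faces it, and the batten's near face is at y≈0.131. The board is square to the world within 0.5°. I'll bring the open fingers (two contacts 100 mm apart) down behind the tube.

```bash
python3 -m jog '[[0,0,-2,0,0,0,0],[0,0,-4,-1.5,0,0,0],[0,-0.1,-5.6,-3,0,0,0],[0,-0.1,-5.6,-5,0,0,0],[0,-0.1,-5.6,-7,0,0,0]]'
python3 -m jog '[[0,0,0,-0.6,0,0,0],[0,0,0,-1.3,0,0,0],[0,0,0,-1.3,0,0,0]]'
python3 - <<'E'
from h import *
im,d=bot.camera('side');save('d.png',cv2.resize(im[90:300,170:400],None,fx=2.6,fy=2.6))
E
```

```text
time: 1.2
ee_pos: [0.5476, -0.1414, 0.0679]
tcp_rot: [-90.0, -0.1, -0.1]
wrist_force: [0.5, -0.8, -0.4]
opening: 0.0855
time: 1.5
ee_pos: [0.5468, -0.139, 0.0356]
tcp_rot: [-90.0, 0.1, 0.0]
wrist_force: [-0.1, 0.3, -0.0]
opening: 0.0848
```

View pics/d.png

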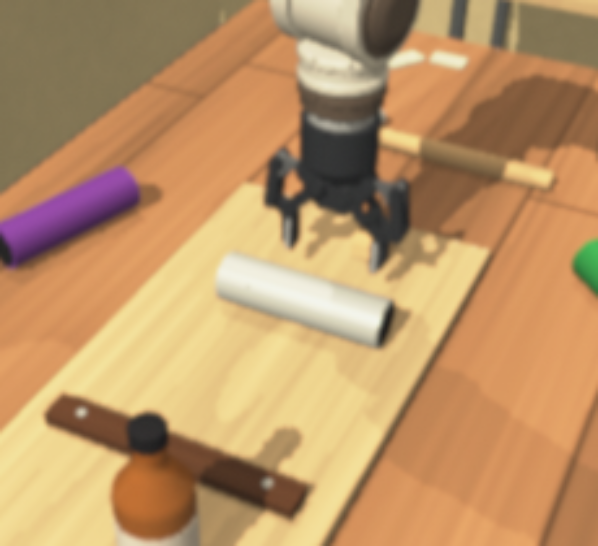

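The fingers are behind the tube, one towards each end, with nothing touched and the chock hidden behind the gripper. Now I'll approach and push gently, about 35 mm/s.

```bash
python3 -m jog '[[0,0,0.3,0,0,0,0],[0,0,0.6,0,0,0,0],[0,0,0.8,0,0,0,0],[0,0,1.0,0,0,0,0],[0,0,1.15,0,0,0,0]]'
python3 -m jog '[[0,0,0.12,0,0,0,0],[0,0,0.24,0,0,0,0],[0,0,0.36,0,0,0,0],[0,0,0.48,0,0,0,0],[0,0,0.6,0,0,0,0]]'
python3 -m jog '[[0,0,0.12,0,0,0,0],[0,0,0.24,0,0,0,0],[0,0,0.36,0,0,0,0],[0,0,0.48,0,0,0,0],[0,0,0.6,0,0,0,0]]'
python3 - <<'E'
from h import *
im,d,w=cloud('side')
t=(w[...,2]>.06)&(w[...,2]<.075)&(abs(w[...,1])<.15)&(w[...,0]>.42)&(w[...,0]<.66)&(im.min(-1)>150)
p=w[t];c=p.mean(0);u=np.linalg.svd(p-c)[2][0];print(len(p),c,u[1]/u[0], p[:,0].min(),p[:,0].max(), bot.get_obs()['ee_pos'])
E
```

```text
time: 2.05
ee_pos: [0.5477, -0.1101, 0.0368]
tcp_rot: [-90.0, -0.0, 0.0]
wrist_force: [0.1, -0.7, -0.5]
opening: 0.0851
time: 2.55
ee_pos: [0.5475, -0.0956, 0.0364]
tcp_rot: [-90.0, -0.0, -0.0]
wrist_force: [-0.4, -0.1, 0.8]
opening: 0.0853
time: 3.05
ee_pos: [0.5475, -0.0805, 0.0365]
tcp_rot: [-90.0, 0.0, 0.0]
wrist_force: [-0.3, 0.2, 0.1]
opening: 0.0853
631 [ 0.54302558 -0.03814758  0.06528019] -0.004742748583770988 0.45915844126318456 0.6297873660828232 [ 0.54751408 -0.08009085  0.03644655]
```

The tube is rolling and staying square. The commanded height is 0.036 because earlier rows lagged, so I'll lower 13 mm to push nearer axis height, then carry on.

```bash
python3 -m jog '[[0,0,0,-0.25,0,0,0],[0,0,0.05,-0.55,0,0,0],[0,0,0.15,-0.55,0,0,0],[0,0,0.28,-0.55,0,0,0],[0,0,0.42,-0.55,0,0,0]]'
python3 -m jog '[[0,0,0.14,0,0,0,0],[0,0,0.28,0,0,0,0],[0,0,0.42,0,0,0,0],[0,0,0.56,0,0,0,0],[0,0,0.7,0,0,0,0]]'
python3 -m jog '[[0,0,0.14,0,0,0,0],[0,0,0.28,0,0,0,0],[0,0,0.42,0,0,0,0],[0,0,0.56,0,0,0,0],[0,0,0.7,0,0,0,0]]'
python3 - <<'E'
from h import *
im,d,w=cloud('side')
t=(w[...,2]>.06)&(w[...,2]<.075)&(abs(w[...,1])<.15)&(w[...,0]>.42)&(w[...,0]<.66)&(im.min(-1)>150)
p=w[t];c=p.mean(0);u=np.linalg.svd(p-c)[2][0];print(len(p),c,u[1]/u[0], p[:,0].min(),p[:,0].max(), bot.get_obs()['ee_pos'])
save('e.png',cv2.resize(im[90:330,150:400],None,fx=2.4,fy=2.4))
E
```

```text
time: 3.6
ee_pos: [0.5475, -0.07, 0.0228]
tcp_rot: [-90.0, 0.0, -0.0]
wrist_force: [-0.8, 0.3, 0.6]
opening: 0.0853
time: 4.1
ee_pos: [0.5475, -0.0524, 0.0227]
tcp_rot: [-90.0, 0.0, 0.0]
wrist_force: [0.3, 0.6, 0.4]
opening: 0.0854
time: 4.6
ee_pos: [0.5475, -0.0349, 0.0227]
tcp_rot: [-90.0, -0.0, -0.0]
wrist_force: [0.2, -0.3, -0.7]
opening: 0.0852
696 [0.54347942 0.00904067 0.06541742] -0.005202390188581918 0.46036493407595847 0.6311754654277133 [ 0.54751396 -0.03455353  0.02268935]
```

View pics/e.png

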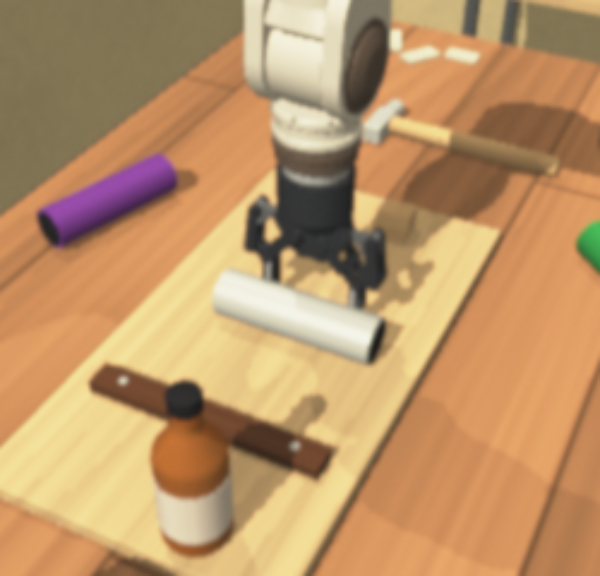

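Both fingers are against the tube, which is square and has about 100 mm left to the batten. I'll keep going and slow down towards the end.

```bash
python3 -m jog '[[0,0,0.14,0,0,0,0],[0,0,0.28,0,0,0,0],[0,0,0.42,0,0,0,0],[0,0,0.56,0,0,0,0],[0,0,0.7,0,0,0,0]]'
python3 -m jog '[[0,0,0.14,0,0,0,0],[0,0,0.28,0,0,0,0],[0,0,0.42,0,0,0,0],[0,0,0.56,0,0,0,0],[0,0,0.7,0,0,0,0]]'
python3 -m jog '[[0,0,0.13,0,0,0,0],[0,0,0.25,0,0,0,0],[0,0,0.36,0,0,0,0],[0,0,0.46,0,0,0,0],[0,0,0.55,0,0,0,0]]'
python3 -m jog '[[0,0,0.09,0,0,0,0],[0,0,0.17,0,0,0,0],[0,0,0.25,0,0,0,0],[0,0,0.33,0,0,0,0],[0,0,0.41,0,0,0,0]]'
python3 -m jog '[[0,0,0.08,0,0,0,0],[0,0,0.16,0,0,0,0],[0,0,0.24,0,0,0,0],[0,0,0.32,0,0,0,0],[0,0,0.4,0,0,0,0]]'
python3 - <<'E'
from h import *
im,d,w=cloud('side')
t=(w[...,2]>.06)&(w[...,2]<.075)&(abs(w[...,1])<.15)&(w[...,0]>.42)&(w[...,0]<.66)&(im.min(-1)>150)
p=w[t];c=p.mean(0);u=np.linalg.svd(p-c)[2][0];print(len(p),c,u[1]/u[0], p[:,0].min(),p[:,0].max(), bot.get_obs()['ee_pos'])
E
```

```text
time: 5.15
ee_pos: [0.5475, -0.0174, 0.0227]
tcp_rot: [-90.0, 0.0, 0.0]
wrist_force: [-0.8, 0.1, 0.2]
opening: 0.0853
time: 5.65
ee_pos: [0.5475, 0.0001, 0.0227]
tcp_rot: [-90.0, -0.0, -0.0]
wrist_force: [0.6, -1.3, 0.5]
opening: 0.0855
time: 6.15
ee_pos: [0.5475, 0.0137, 0.0227]
tcp_rot: [-90.0, -0.0, 0.0]
wrist_force: [-0.3, -0.3, -0.3]
opening: 0.0856
time: 6.65
ee_pos: [0.5475, 0.0239, 0.0227]
tcp_rot: [-90.0, 0.0, 0.0]
wrist_force: [0.4, -0.4, -0.2]
opening: 0.0855
time: 7.15
ee_pos: [0.5475, 0.0339, 0.0227]
tcp_rot: [-90.0, -0.0, -0.0]
wrist_force: [-0.7, -0.1, -0.1]
opening: 0.0855
786 [0.5439556  0.07792447 0.06552959] -0.008750171981453342 0.46100187948845966 0.6305106956456293 [0.54752933 0.0342181  0.02272431]
```

```bash
python3 -m jog '[[0,0,0.08,0,0,0,0],[0,0,0.16,0,0,0,0],[0,0,0.24,0,0,0,0],[0,0,0.32,0,0,0,0],[0,0,0.4,0,0,0,0]]'
python3 -m jog '[[0,0,0.08,0,0,0,0],[0,0,0.16,0,0,0,0],[0,0,0.23,0,0,0,0],[0,0,0.29,0,0,0,0],[0,0,0.34,0,0,0,0]]'
python3 -m jog '[[0,0,0.04,0,0,0,0],[0,0,0.08,0,0,0,0],[0,0,0.12,0,0,0,0],[0,0,0.16,0,0,0,0],[0,0,0.18,0,0,0,0]]'
python3 - <<'E'
from h import *
im,d,w=cloud('side')
t=(w[...,2]>.06)&(w[...,2]<.075)&(abs(w[...,1])<.15)&(w[...,0]>.42)&(w[...,0]<.66)&(im.min(-1)>150)
p=w[t];c=p.mean(0);u=np.linalg.svd(p-c)[2][0];print(len(p),c,u[1]/u[0], p[:,0].min(),p[:,0].max(), bot.get_obs()['ee_pos'])
E
```

```text
time: 7.7
ee_pos: [0.5475, 0.044, 0.0227]
tcp_rot: [-90.0, 0.0, 0.0]
wrist_force: [-0.2, -0.2, 0.7]
opening: 0.0856
time: 8.2
ee_pos: [0.5475, 0.0524, 0.0227]
tcp_rot: [-90.0, -0.0, 0.0]
wrist_force: [-0.1, -0.4, -0.8]
opening: 0.0852
time: 8.7
ee_pos: [0.5475, 0.0569, 0.0227]
tcp_rot: [-90.0, -0.0, 0.0]
wrist_force: [-0.4, -0.3, -0.4]
opening: 0.0852
831 [0.54379081 0.10091703 0.06551869] -0.010761772533222455 0.46022692790148184 0.6312303731332675 [0.54752057 0.05690742 0.02270634]
```

```bash
python3 -m jog '[[0,0,0.04,0,0,0,0],[0,0,0.08,0,0,0,0],[0,0,0.12,0,0,0,0],[0,0,0.16,0,0,0,0],[0,0,0.18,0,0,0,0]]'
python3 -m jog '[[0,0,0.02,0,0,0,0],[0,0,0.04,0,0,0,0],[0,0,0.06,0,0,0,0],[0,0,0.08,0,0,0,0]]'
```

```text
time: 9.25
ee_pos: [0.5475, 0.0614, 0.0227]
tcp_rot: [-90.0, -0.0, 0.0]
wrist_force: [0.8, 1.0, -0.1]
opening: 0.0854
time: 9.65
ee_pos: [0.5475, 0.0633, 0.0227]
tcp_rot: [-90.0, 0.0, -0.0]
wrist_force: [1.3, -0.4, 0.1]
opening: 0.0853
```

```bash
python3 -m jog '[[0,0,0.02,0,0,0,0],[0,0,0.04,0,0,0,0],[0,0,0.06,0,0,0,0]]'
python3 -m jog '[[0,0,0.02,0,0,0,0],[0,0,0.04,0,0,0,0]]'
```

```text
time: 9.95
ee_pos: [0.5475, 0.0648, 0.0227]
tcp_rot: [-90.0, 0.0, 0.0]
wrist_force: [0.7, 0.5, 0.4]
opening: 0.0855
time: 10.15
ee_pos: [0.5475, 0.0658, 0.0227]
tcp_rot: [-90.0, -0.0, 0.0]
wrist_force: [0.5, -0.4, 0.6]
opening: 0.0855
```

```bash
python3 -m jog '[[0,0,0.02,0,0,0,0],[0,0,0.04,0,0,0,0]]'
python3 -m jog '[[0,0,0.02,0,0,0,0],[0,0,0.04,0,0,0,0]]'
python3 - <<'E'
from h import *
im,d,w=cloud('side')
t=(w[...,2]>.06)&(w[...,2]<.075)&(abs(w[...,1])<.15)&(w[...,0]>.42)&(w[...,0]<.66)&(im.min(-1)>150)
p=w[t];c=p.mean(0);u=np.linalg.svd(p-c)[2][0];print(len(p),c,u[1]/u[0], p[:,0].min(),p[:,0].max(), bot.get_obs()['ee_pos'],bot.get_obs()['wrist_force'])
E
```

```text
time: 10.35
ee_pos: [0.5475, 0.0668, 0.0227]
tcp_rot: [-90.0, -0.0, -0.0]
wrist_force: [0.1, -0.7, -0.2]
opening: 0.0853
time: 10.55
ee_pos: [0.5475, 0.0678, 0.0227]
tcp_rot: [-90.0, -0.0, 0.0]
wrist_force: [0.7, -0.2, -0.5]
opening: 0.0855
808 [0.54493543 0.11150493 0.06569042] -0.006366901734851673 0.4607141289934168 0.630386268707771 [0.54751336 0.06790902 0.02270243] [-0.7865408   1.20818532  1.07988286]
```

```bash
for i in 1; do python3 -m jog '[[0,0,0.015,0,0,0,0],[0,0,0.03,0,0,0,0]]'; done | grep -E "ee|force"
python3 -m jog '[[0,0,0.015,0,0,0,0],[0,0,0.03,0,0,0,0]]' | grep -E "ee|force"
python3 -m jog '[[0,0,0.015,0,0,0,0],[0,0,0.03,0,0,0,0]]'| grep -E "ee|force"
```

```text
ee_pos: [0.5475, 0.0686, 0.0227]
wrist_force: [-0.4, 0.3, -0.0]
ee_pos: [0.5475, 0.0693, 0.0227]
wrist_force: [-0.5, 0.8, 0.1]
ee_pos: [0.5475, 0.0701, 0.0227]
wrist_force: [-0.5, -0.5, 0.7]
```

```bash
python3 -m jog '[[0,0,0.015,0,0,0,0],[0,0,0.03,0,0,0,0]]' | grep -E "ee|force"
python3 -m jog '[[0,0,0.015,0,0,0,0],[0,0,0.03,0,0,0,0]]'| grep -E "ee|force"
python3 - <<'E'
from h import *
im,d,w=cloud('side')
t=(w[...,2]>.06)&(w[...,2]<.075)&(abs(w[...,1])<.15)&(w[...,0]>.42)&(w[...,0]<.66)&(im.min(-1)>150)
p=w[t];c=p.mean(0);u=np.linalg.svd(p-c)[2][0];print(len(p),c,u[1]/u[0], p[:,0].min(),p[:,0].max(), bot.get_obs()['ee_pos'],bot.get_obs()['wrist_force'])
E
```

```text
ee_pos: [0.5475, 0.0708, 0.0227]
wrist_force: [-1.0, 0.5, 0.4]
ee_pos: [0.5475, 0.0716, 0.0227]
wrist_force: [-0.5, 0.3, 0.2]
808 [0.54616253 0.11523691 0.0656563 ] -0.00200607554875639 0.460227201660184 0.6320182418719947 [0.54751476 0.07162179 0.02271668] [-1.33426746 -0.27635015  0.52602868]
```

```bash
python3 -m jog '[[0,0,0.015,0,0,0,0],[0,0,0.03,0,0,0,0]]' | grep -E "ee|force"
python3 -m jog '[[0,0,0.015,0,0,0,0],[0,0,0.03,0,0,0,0]]'| grep -E "ee|force"
```

```text
ee_pos: [0.5475, 0.0723, 0.0227]
wrist_force: [0.2, 0.0, 0.2]
ee_pos: [0.5475, 0.0731, 0.0227]
wrist_force: [-0.8, 0.7, -0.6]
```

```bash
python3 -m jog '[[0,0,0.015,0,0,0,0],[0,0,0.03,0,0,0,0]]' | grep -E "ee|force"
python3 - <<'E'
from h import *
im,d,w=cloud('side')
save('f.png',cv2.resize(im[150:320,170:380],None,fx=3,fy=3))
E
```

```text
ee_pos: [0.5475, 0.0738, 0.0227]
wrist_force: [-0.1, -0.7, -1.0]
```

View pics/f.png

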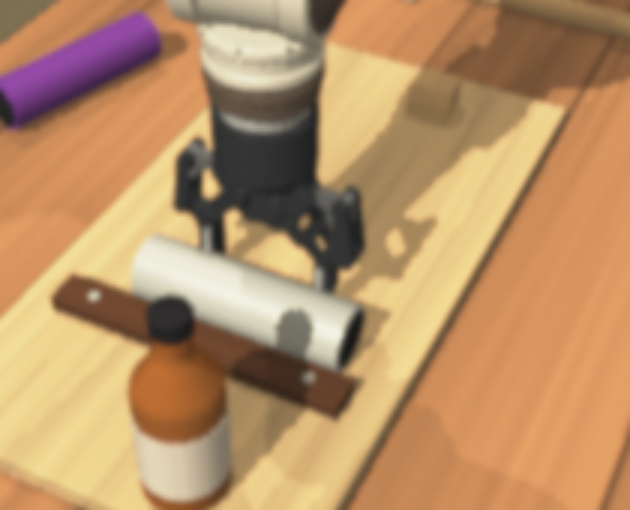

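The tube is nearly on the batten along its length and the bottle is well clear. I'll keep creeping.

```bash
python3 -m jog '[[0,0,0.015,0,0,0,0],[0,0,0.03,0,0,0,0]]' | grep -E "ee|force"
python3 -m jog '[[0,0,0.015,0,0,0,0],[0,0,0.03,0,0,0,0]]'| grep -E "ee|force"
```

```text
ee_pos: [0.5475, 0.0746, 0.0227]
wrist_force: [-0.4, -0.3, 0.6]
ee_pos: [0.5475, 0.075, 0.0228]
wrist_force: [0.7, -2.0, 0.9]
```

```bash
python3 -m jog '[[0,0,0.015,0,0,0,0],[0,0,0.03,0,0,0,0]]' | grep -E "ee|force"
python3 -m jog '[[0,0,0.015,0,0,0,0],[0,0,0.03,0,0,0,0]]'| grep -E "ee|force"
```

```text
ee_pos: [0.5476, 0.0752, 0.0228]
wrist_force: [0.1, -8.0, 1.6]
ee_pos: [0.5476, 0.0754, 0.0229]
wrist_force: [-0.7, -11.4, 2.1]
```

Contact: about 11 N. I'll ease back to a light press and hold for 0.5 s.

```bash
python3 -m jog '[[0,0,-0.015,0,0,0,0],[0,0,-0.015,0,0,0,0]]' | grep -E "ee|force"
python3 -m jog '[[0,0,0,0,0,0,0],[0,0,0,0,0,0,0],[0,0,0,0,0,0,0],[0,0,0,0,0,0,0]]'
```

```text
ee_pos: [0.5476, 0.0753, 0.0228]
wrist_force: [-0.2, -8.4, 2.6]
time: 13.7
ee_pos: [0.5476, 0.0753, 0.0228]
tcp_rot: [-90.1, -0.0, -0.0]
wrist_force: [0.2, -7.0, 1.9]
opening: 0.0852
```

Held at about 7–8 N. Now I'll back off gently, rise, and go over the chock.

```bash
python3 -m jog '[[0,0,-0.03,0,0,0,0],[0,0,-0.1,0,0,0,0],[0,0,-0.3,0,0,0,0],[0,0,-0.8,0,0,0,0],[0,0,-1.6,0.3,0,0,0]]'
python3 -m jog '[[0,0,-1.4,1.2,0,0,0],[0,0,-3,2.6,0,0,0],[0,0,-5,4,0,0,0],[0,-0.3,-7,5,0,0,0],[0,-0.7,-8.5,5,0,0,0]]'
python3 -m jog '[[0,0,-1.4,0,0,0,0],[0,0,-1.4,0,0,0,0],[0,0,-1.4,0,0,0,0]]'
python3 - <<'E'
from h import *
im,d,w=cloud('side')
t=(w[...,2]>.06)&(w[...,2]<.075)&(abs(w[...,1])<.15)&(w[...,0]>.42)&(w[...,0]<.66)&(im.min(-1)>150)
p=w[t];c=p.mean(0);u=np.linalg.svd(p-c)[2][0];print('side',len(p),c,u[1]/u[0], p[:,0].min(),p[:,0].max())
im,d,w=cloud('scene')
t=(w[...,2]>.03)&(w[...,2]<.075)&(w[...,1]>.05)&(w[...,1]<.16)&(w[...,0]>.42)&(w[...,0]<.66)&(im.min(-1)>80)
p=w[t]; print('scene',len(p),cv2.minAreaRect(p[:,:2].astype(np.float32)*1000))
im,d,w=cloud('wrist')
save('g.png',im); o=bot.get_obs();print(o['ee_pos'],o['tcp_rot'])
ch=(w[...,2]>.040)&(w[...,2]<.055)&(w[...,1]<-.13)&(w[...,1]>-.27)&(w[...,0]>.46)&(w[...,0]<.6)
p=w[ch];print('chock',len(p),p[:,2].mean(),cv2.minAreaRect(p[:,:2].astype(np.float32)*1000))
E
```

```text
time: 14.2
ee_pos: [0.5468, 0.0361, 0.0293]
tcp_rot: [-90.0, 0.1, 0.1]
wrist_force: [0.3, 0.3, -0.0]
opening: 0.0853
time: 14.7
ee_pos: [0.5321, -0.1712, 0.1568]
tcp_rot: [-90.1, -0.2, 0.0]
wrist_force: [1.1, -0.2, -0.5]
opening: 0.0857
time: 15.0
ee_pos: [0.5311, -0.205, 0.1537]
tcp_rot: [-90.0, 0.0, -0.1]
wrist_force: [0.7, 0.6, 0.1]
opening: 0.0857
side 857 [0.54498828 0.11744222 0.0656847 ] 0.0056501869873051384 0.4600001818569793 0.6321662297972803
scene 1205 ((562.626708984375, 105.68757629394531), (205.11497497558594, 65.30430603027344), 10.084136962890625)
[ 0.53154494 -0.20318013  0.15382148] [-8.99802593e+01  1.63206518e-02  5.32171326e-02]
chock 2266 0.04620461845168598 ((527.5394287109375, -212.64215087890625), (40.01028823852539, 32.784820556640625), 2.42698335647583)
```

View pics/g.png

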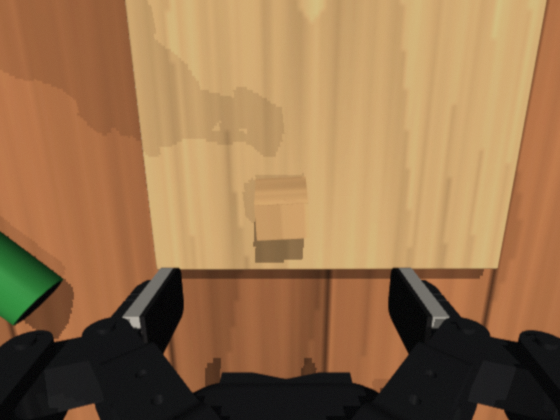

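The wrist view shows the chock at (213, 280), slope towards the tube (picture-up) and upright. It fits as centre (0.5275, -0.2065) with yaw 2.4°. I'll descend and grasp it slightly behind centre.

```bash
python3 -m jog '[[0,-0.16,-0.3,-1.5,0,0,0.45],[0,-0.16,-0.3,-3,0,0,0.45],[0,-0.16,-0.3,-4.4,0,0,0.45],[0,-0.16,-0.3,-5.25,0,0,0.45],[0,-0.16,-0.3,-5.25,0,0,0.45]]' 25
python3 -m jog '[[0,0,0,0,0,0,0],[0.2,0,0,0,0,0,0],[0.4,0,0,0,0,0,0],[0.7,0,0,0,0,0,0],[1,0,0,0,0,0,0]]'
python3 -m jog '[[1,0,0,0,0,0,0],[1,0,0,0,0,0,0],[1,0,0,0,0,0,0],[1,0,0,0,0,0,0],[1,0,0,0,0,0,0]]'
```

```text
time: 15.65
ee_pos: [0.5257, -0.2095, 0.0194]
tcp_rot: [-89.9, 0.3, 2.4]
wrist_force: [0.2, -0.6, 0.6]
opening: 0.0856
time: 16.15
ee_pos: [0.5282, -0.2116, 0.0238]
tcp_rot: [-90.0, -0.1, 2.2]
wrist_force: [-0.0, 0.4, 5.4]
opening: 0.0395
time: 16.65
ee_pos: [0.5282, -0.2116, 0.0239]
tcp_rot: [-90.0, -0.1, 2.2]
wrist_force: [-0.2, 2.0, 5.2]
opening: 0.0394
```

Gripped (39.4 mm opening). Next I'll lift 25 mm, carry the chock behind the tube and square it up.

```bash
python3 -m jog '[[1,0,0,0.5,0,0,0],[1,0,0,1,0,0,0],[1,0.1,1,1,0,0,0],[1,0.3,2.5,1,0,0,-0.2],[1,0.5,4.2,1,0,0,-0.45]]'
python3 -m jog '[[1,0.1,1.8,0,0,0,0],[1,0.2,3.5,0,0,0,0],[1,0.2,4.8,0,0,0,0],[1,0.2,5.6,0,0,0,0],[1,0.2,6.0,0,0,0,0]]'
python3 -m jog '[[1,0,0,0,0,0,0],[1,0,0,0,0,0,0]]'
python3 - <<'E'
from h import *
im,d,w=cloud('side')
save('i.png',cv2.resize(im[130:310,170:390],None,fx=3,fy=3))
E
```

```text
time: 17.15
ee_pos: [0.5404, -0.1061, 0.0489]
tcp_rot: [-90.0, -0.1, -0.2]
wrist_force: [0.9, -0.1, -1.3]
opening: 0.0395
time: 17.65
ee_pos: [0.5453, 0.0453, 0.0487]
tcp_rot: [-90.0, -0.0, 0.1]
wrist_force: [0.2, -1.5, -0.9]
opening: 0.039
time: 17.85
ee_pos: [0.5452, 0.0429, 0.0481]
tcp_rot: [-90.0, -0.0, -0.0]
wrist_force: [-0.1, -0.5, -1.2]
opening: 0.0396
```

View pics/i.png

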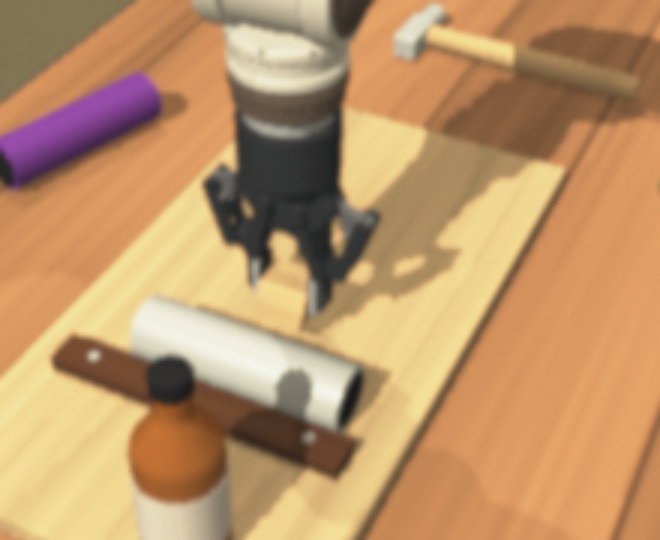

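The chock is held behind the tube, slope to it, and the tube is still seated. I'll lower it and slide it up.

```bash
python3 -m jog '[[1,0,0,-0.4,0,0,0],[1,0,0,-0.75,0,0,0],[1,0,0,-0.9,0,0,0],[1,0,0,-0.97,0,0,0],[1,0,0,-0.97,0,0,0]]'
python3 -m jog '[[1,0,0.12,0,0,0,0],[1,0,0.24,0,0,0,0],[1,0,0.36,0,0,0,0],[1,0,0.48,0,0,0,0],[1,0,0.6,0,0,0,0]]'
python3 -m jog '[[1,0,0.06,0,0,0,0],[1,0,0.12,0,0,0,0],[1,0,0.16,0,0,0,0],[1,0,0.2,0,0,0,0]]'
```

```text
time: 18.4
ee_pos: [0.5446, 0.0431, 0.0237]
tcp_rot: [-90.0, 0.0, -0.0]
wrist_force: [-4.0, -0.6, 6.4]
opening: 0.0396
time: 18.9
ee_pos: [0.5454, 0.0586, 0.0238]
tcp_rot: [-90.0, -0.0, -0.0]
wrist_force: [-0.4, -2.8, 5.9]
opening: 0.0396
time: 19.3
ee_pos: [0.5454, 0.0635, 0.0238]
tcp_rot: [-90.0, -0.0, -0.0]
wrist_force: [0.4, -3.7, 5.1]
opening: 0.0396
```

```bash
python3 -m jog '[[1,0,0.03,0,0,0,0],[1,0,0.06,0,0,0,0],[1,0,0.09,0,0,0,0],[1,0,0.12,0,0,0,0]]' | grep -E "ee|force"
python3 -m jog '[[1,0,0.02,0,0,0,0],[1,0,0.04,0,0,0,0],[1,0,0.06,0,0,0,0]]' | grep -E "ee|force"
```

```text
ee_pos: [0.5454, 0.0665, 0.0238]
wrist_force: [0.4, -3.4, 5.9]
ee_pos: [0.5454, 0.068, 0.0238]
wrist_force: [0.1, -3.6, 6.0]
```

```bash
python3 -m jog '[[1,0,0.02,0,0,0,0],[1,0,0.04,0,0,0,0]]' | grep -E "ee|force"
python3 -m jog '[[1,0,0.02,0,0,0,0],[1,0,0.04,0,0,0,0]]' | grep -E "ee|force"
```

```text
ee_pos: [0.5454, 0.0684, 0.0238]
wrist_force: [-0.7, -8.3, 6.2]
ee_pos: [0.5454, 0.0685, 0.0238]
wrist_force: [0.8, -12.9, 6.5]
```

```bash
python3 -m jog '[[1,0,0.015,0,0,0,0],[1,0,0.03,0,0,0,0]]' | grep -E "ee|force"
```

```text
ee_pos: [0.5454, 0.0686, 0.0238]
wrist_force: [0.1, -16.0, 7.4]
```

Snug (about 12 N above drag at contact). I'll ease the load off, release, lift clear and check.

```bash
python3 -m jog '[[1,0,-0.03,0,0,0,0],[1,0,-0.045,0,0,0,0],[1,0,-0.045,0,0,0,0]]' | grep -E "ee|force"
python3 -m jog '[[0.6,0,0,0,0,0,0],[0.4,0,0,0,0,0,0],[0.2,0,0,0,0,0,0],[0,0,0,0,0,0,0],[0,0,0,0,0,0,0]]'
python3 -m jog '[[0,0,0,0,0,0,0],[0,0,0,0.4,0,0,0],[0,0,0,1.2,0,0,0],[0,0,-0.5,2.7,0,0,0],[0,0,-2,4.5,0,0,0]]'
python3 -m jog '[[0,0,-1,1,0,0,0],[0,0,-2,1.5,0,0,0],[0,0,-2,1.5,0,0,0],[0,0,-2,1.5,0,0,0]]'
python3 - <<'E'
from h import *
im,d,w=cloud('wrist')
print(bot.get_obs()['ee_pos'])
def sel(a,b,y0,y1,c): return (w[...,2]>a)&(w[...,2]<b)&(w[...,1]>y0)&(w[...,1]<y1)&(w[...,0]>.42)&(w[...,0]<.68)&c
col=im.astype(int); sat=col.max(-1)-col.min(-1)
p=w[sel(.06,.075,.05,.16,True)];c=p.mean(0);u=np.linalg.svd(p-c)[2][0];print('tube',len(p),c,u[1]/u[0],p[:,0].min(),p[:,0].max())
p=w[sel(.040,.055,.02,.11,sat>35)];print('chock',len(p),p[:,2].mean(),cv2.minAreaRect(p[:,:2].astype(np.float32)*1000))
p=w[sel(.029,.038,.09,.2,col.sum(-1)<330)];print('batten',len(p),np.percentile(p[:,1],[1,50,99]))
save('j.png',im)
im,d,w=cloud('side');save('k.png',cv2.resize(im[90:420,100:420],None,fx=1.8,fy=1.8))
for l in('bottle','tin','hammer'):
    r=bot.regions_of('side',l)[:1]
    for r in r: print(l,np.round(r['conf'],2),np.round(np.nanmedian(w[r['pixels']],0),3))
E
```

```text
ee_pos: [0.5454, 0.0685, 0.0238]
wrist_force: [0.4, -8.8, 6.5]
time: 21.4
ee_pos: [0.5449, 0.07, 0.0232]
tcp_rot: [-90.0, 0.0, 0.0]
wrist_force: [-0.2, 0.9, 0.5]
opening: 0.0854
time: 21.9
ee_pos: [0.5446, 0.0262, 0.1308]
tcp_rot: [-90.0, 0.0, 0.2]
wrist_force: [2.1, 0.7, 0.6]
opening: 0.0853
time: 22.3
ee_pos: [0.5452, -0.0251, 0.1675]
tcp_rot: [-90.0, -0.1, -0.1]
wrist_force: [0.1, -0.4, -1.4]
opening: 0.0853
[ 0.54495603 -0.0245272   0.1667454 ]
tube 8296 [0.54528652 0.10146748 0.06447861] 0.0013102097551844114 0.4608143225635268 0.6311994478021574
chock 2651 0.04645769695281077 ((545.6433715820312, 70.14958953857422), (37.44015121459961, 170.32542419433594), 89.60999298095703)Traceback (most recent call last):
  File "<stdin>", line 8, in <module>
    return _quantile_unchecked(
        a, q, axis, out, overwrite_input, method, keepdims, weights)
    return _ureduce(a,
                    func=_quantile_ureduce_func,
    ...<5 lines>...
                    overwrite_input=overwrite_input,
                    method=method)
    r = func(a, **kwargs)
    result = _quantile(arr,
                       quantiles=q,
    ...<2 lines>...
                       out=out,
                       weights=wgt)
    slices_having_nans = np.isnan(arr[-1, ...])
                                  ~~~^^^^^^^^^
IndexError: index -1 is out of bounds for axis 0 with size 0
```

```bash
python3 - <<'E'
from h import *
im,d,w=cloud('wrist'); save('j.png',im)
def sel(w,a,b,y0,y1,x0=.42,x1=.68): return (w[...,2]>a)&(w[...,2]<b)&(w[...,1]>y0)&(w[...,1]<y1)&(w[...,0]>x0)&(w[...,0]<x1)
p=w[sel(w,.044,.051,.02,.081,.515,.575)];print('chock top',len(p),p[:,2].mean(),cv2.minAreaRect(p[:,:2].astype(np.float32)*1000))
wi,wd=w,im
im,d,w=cloud('side');save('k.png',cv2.resize(im[90:420,100:420],None,fx=1.8,fy=1.8))
for l in('bottle','tin','hammer'):
    for r in bot.regions_of('side',l)[:1]: print(l,np.round(r['conf'],2),np.round(np.nanmedian(w[r['pixels']],0),3))
# tube axis: circle fit r=25mm on both views
from scipy.optimize import least_squares
P=np.concatenate([q[sel(q,.05,.075,.05,.16,.47,.62)] for q in (wi,w)])
f=least_squares(lambda c:np.hypot(P[:,1]-c[0],P[:,2]-c[1])-.025,[.11,.043],loss='soft_l1',f_scale=.002);print('tube axis y,z',f.x,len(P))
b=w[sel(w,.0295,.036,.125,.2,.45,.68)&(im.astype(int).sum(-1)<330)];print('batten top',len(b),np.percentile(b[:,1],[2,50,98]))
E
```

```text
chock top 2486 0.04674261605063394 ((544.6510009765625, 66.07638549804688), (29.417142868041992, 39.893951416015625), 89.97499084472656)
bottle 0.85 [0.5  0.27 0.11]
tin 0.84 [0.523 0.453 0.103]
hammer 0.66 [ 0.502 -0.435  0.019]
tube axis y,z [0.11131416 0.04214596] 11770
batten top 908 [0.13565818 0.15212052 0.16626282]
```

View pics/j.png

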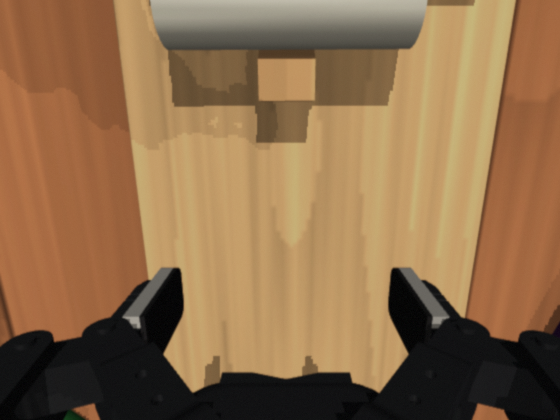

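View pics/k.png

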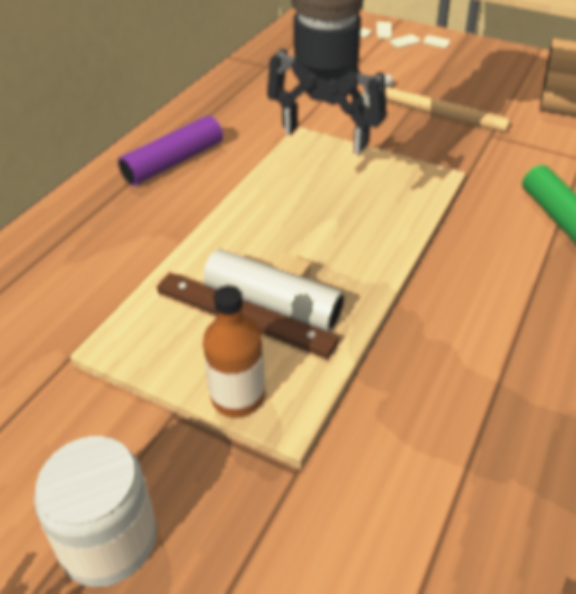

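The checks agree: the tube axis is at y≈0.111–0.112, about 24 mm from the batten face. The chock centre is at about 0.074, 37–38 mm from the axis and about 62 mm from the face. It is square and upright, and the robot is clear. Handing in.

```bash
python3 -c "
from workcell import bot
print(bot.job_done(), bot.get_obs()['time'])"
```

```text
the job is handed in; nothing more can be done
the job is handed in; nothing more can be done
```

I rolled the steel tube to the batten with the open fingers and pressed it home, then set the chock snug behind it. The job was handed in at about 22.5 s of the 67 s allowed; no verdict was reported.

- **Pressing:** the wrist force peaked at about 11 N and then held at 7–8 N for over 0.5 s. That was above the 3–8 N suggested, but below the 20 N limit.
- **Chock:** while I slid it up, the wrist force reached 16 N. About 12 N of that went onto the tube. I eased the load off before letting go.
- **Tube position:** the last pictures put the tube axis about 24 mm from the batten face (contact is 23), parallel to the board within about 0.005 rad.
- **Chock position:** its centre is about 62 mm from the face (contact is 60), about 37–38 mm from the tube axis, square and upright. Both chock distances rest on a face position good to a few millimetres: the first fit put it at y≈0.131, while contact and the last view gave about 0.136.
- **Bystanders:** the bottle and tin measured where they started. The hammer's reading shifted about 35 mm in x. I put that down to the gripper partly hiding it in the last view, since the arm never went near it, but I did not measure it again.

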